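# Pinion under the sprung bench magnifier

### The arm

A 6-joint arm with a two-finger parallel gripper is mounted at the origin on the work surface. World frame = base frame: x ahead of the robot, y to its left, z up, the work surface at z = 0. Lengths are in m, angles in rad, forces in N, time in s.
With the tool pointing down it reaches from about 0.4 to 0.925 m from the base axis. Payload 12.5 kg.
Tool frame: the origin (TCP) lies at the very end of the fingers, on their centre line; the grasp point (between the pads) lies 19 mm behind it; z points along the fingers, y is the line along which they close (so a half turn about z gives the same grasp; the last joint's range is limited). The gripper opens to 95 mm and grips with 3 to 60 N. Pads are 20 mm wide; open, the fingers measure 119 mm over their backs; the gripper's body (75 mm by 180 mm) begins 59 mm behind the grasp point.
Start: joints at [1.166, 0.491, 1.559, -0, 1.092, -0.106], TCP at [0.184, 0.597, 0.215] pointing down, gripper open.
Joint ranges: [-3.1, 3.1], [-0.84, 2.19], [0.05, 2.79], [-1.13, 4.28], [0.06, 2.93], [-2.69, 2.69]. Speed limits (rad/s): [2.22, 2.22, 2.79, 3.14, 3.14, 3.14].

### API

Orientations are given as a unit quaternion [x, y, z, w].
In Python, from station import manip gives the robot as it stands.
- The arm moves only by the tool move_arm, never from a script. Its arguments are lists of equal length, an entry for each row: "slide": the shift along the tool's x, y, z in units of 30 mm (1.0 is 30 mm), a list of three; "turn": the turn, a rotation vector about the tool's x, y, z in units of 10 degrees (1.0 is 10 degrees), a list of three; "fingers": the opening in per cent of the stroke, from 0 (shut) to 100 (fully open). In form: {"slide": [[x, y, z], ...], "turn": [[wx, wy, wz], ...], "fingers": [fingers, ...]}. A call has 1 to 10 rows; each row shifts and turns the commanded pose from where the row before left it, along the tool's axes as they then stand; what a row does not reach is not made up. A row lasts 1/8 s, in which the tool goes at most 62.5 mm and 10.7 degrees, less where a joint would pass 70% of its speed; a pose out of reach is approached as far as the arm can. A call is refused whole if a number of a shift passes 1 or a number of a turn 1, either way. A call with a gripper value outside its range is refused whole. The fingers move at their own pace and stop on an object; "grip_force" is the grip in N (left out, the last holds). Time passes only in rows, so rows that do not move let the fingers close. It gives the time, the measured TCP pose, the force, the opening and the grip force at its end, in the units of the state.
- manip.state(): the state, without advancing time (a new reading comes with each control period).
- manip.snapshot(name): name is "scene" or "top" or "wrist"; returns a dict with "img" (420x560x3 uint8, blue, green, red), "depth" (420x560 float32, m along the optical axis (not along the pixel's ray), 0 where there is no reading), "mtx" (3x3 intrinsics, pixels), "D" ([k1, k2, p1, p2, k3] as OpenCV has them; the pictures are not rectified), "R" (3x3) and "t" (3): a world point X has camera coordinates R X + t. Camera axes: x right, y down, z forward; pixel columns grow to the right and rows downward; lengths in m; the calibration is good to about 2 mm. A picture is of the moment at which its call begins.
- manip.close_job(): hands the job in; it is judged then, once.
Trained networks look in the newest picture that a camera, given by its name, has taken for a name from the list of things; names that differ only in an ending like _2 or _b are one class to them, and where a whole thing is asked for, a point or a joint stands for the part that bears it (a point fixed in the world has none). Each returns a list of dicts, best first, with "conf" (0 to 1); they miss things now and then, are a little off and sometimes report something else, mostly with a low value. They report only what shows in the picture. A call takes as long as a camera call.
- manip.search_frame(camera, target): "rect" ([centre column, centre row, width, height] in pixels, round what is visible of it).
- manip.tip_of(camera, target): "at" ([column, row] in pixels: a listed point, or the origin of a listed thing).
The state is a dict: "time_s": time; "qpos": joint angles; "qd": joint speeds; "tau": joint torques, N m; "ee_pos": TCP position; "eef_rot": TCP orientation; "wrist_force": force on the tool from outside, world axes, zero at the start; "torque": the same for the moment, N m; "gripper_width": finger opening in m; "grasp_force": force on a finger pad.
Only numpy, scipy, OpenCV 4.12 (cv2) and the standard library are available. Lean on these libraries where they do the work, as an engineer would, in place of code of your own. Each camera call takes 0.05 s, during which the arm holds its last target. There are 200 camera calls.

### The job

Take the brass leaf pinion (the little gear with eight leaves) out of the pocket tray and stand it upright in the round nest on the magnifier's stage. Then take the lens by its finger grip, draw it out on its sprung rod as far as the length mark, so that it stands over the pinion, and keep holding it there: finish while holding the grip, because the spring takes the lens back as soon as it is let go. Leave the other parts in their pockets and everything else on the bench where it is.

Things in the scene. Friction and masses are not known exactly. Their poses are not given: they have to be found in the camera images.
- pinion_mid (a point): The brass leaf pinion: a small gear with 8 straight leaves, upright, 18 mm across (grips like an 18 mm cylinder at any yaw), 20 mm tall, 22 to 45 g. It stands in one of the tray's six pockets, its foot 6 mm above the bench, and reaches 12 mm above the tray's top. The point is its centre, half-way up; z points up along it.
- tray: Pale wooden pocket tray, fixed, 112 mm (its x) by 164 mm (its y), 14 mm high. Six round pockets, 24 mm wide, 8 mm deep, at x = -26 and +26 mm, y = -52, 0 and +52 mm. Five brass parts of similar size stand in them, told apart by shape; which part is in which pocket changes, one is empty. Origin: centre of the underside.
- nest (a point): The viewing nest: a shallow round dish on the stage of the magnifier stand. The point is the middle of its flat floor, 37 mm above the bench. The dish is 32 mm wide inside; its rim stands 3 mm above its floor and is 42 mm across; the stage below is 68 mm across. Axes are the stand's: z up, the boom tube runs along +y, the lens is drawn out along -y.
- lens_grip (a point): The lens's finger grip: an upright ringed steel pin, 14 mm across, at the free end of the sliding rod, 40 mm from the lens's middle on the side away from the tube. The point is half-way up its free part: the pin reaches from 126 to 166 mm above the bench (point at 147), clear all round above the lens frame. Axes as the nest's. It moves level, along the nest's -y as the rod is drawn out.
- lens_center (a point): Middle of the round lens (black frame 56 mm across, 9 mm thick, 120 mm above the bench), fixed on the end of the sliding rod. When the rod is at its length mark the lens stands plumb over the nest, 83 mm above the nest's floor.
- stand: The grey magnifier stand, fixed to the bench: a foot plate 76 mm wide and 14 mm thick from the stage to a round foot 144 mm across and 16 mm thick under the post; post 22 mm thick, 164 mm tall, 235 mm from the nest along +y, carrying the boom tube. Origin: on the bench straight under the nest; axes as the nest's.
- tube_mouth (a point): Centre of the mouth of the level steel boom tube (20 mm thick, collar 25 mm) out of which the rod is drawn, 120 mm above the bench, 158 mm from the nest along the stand's +y.
- lens_rod (a joint): How far the rod with the lens is drawn out, in m: 0 = fully in, drawn by its spring (the start); grows along the nest's -y; 0.130 = length mark, when the black ring on the rod (4 mm wide, hidden in the tube before) has just come wholly out of the tube's mouth; 0.165 = end stop. The spring pulls back with 2.4 N at 0 and 7.6 N at the mark (friction 0.4 N); let go, it runs back in.
- bush_mid (a point): Leave alone: plain round brass bush, 18 mm across, 20 mm tall, with a bore; it stands in another pocket of the tray. Centre, half-way up.
- collet_mid (a point): Leave alone: stepped round brass collet, 18 mm across below and 11 mm above, 20 mm tall, in another pocket. Centre, half-way up.
- nut_mid (a point): Leave alone: square brass blank, 14.5 x 14.5 x 20 mm tall, in another pocket. Centre, half-way up.
- finial_mid (a point): Leave alone: turned brass finial with a waist and a bulb, 17 mm across, 22 mm tall, in another pocket. Centre, half-way up.
- eyeglass: Leave alone: black watchmaker's eyeglass (cup) standing on the bench between the tray and the stand, 38 mm across, 32 mm tall. Origin: centre of its underside.
- screwdriver: Leave alone: screwdriver, 160 mm, lying on the bench on the robot's side. Origin: underside of its middle.
- jar: Leave alone: small amber glass jar with a steel cap, 48 mm across, 55 mm tall, at the far side of the bench. Origin: centre of its underside.
- wheel: Leave alone: toothed brass clock wheel, 75 mm across, lying flat at the far side, 14 mm high at its hub. Origin: centre of its underside.
- mug: Leave alone: white mug, 82 mm across, 90 mm tall, at the far right. Origin: centre of its underside.
- tin: Leave alone: closed flat aluminium tin, 60 mm across, 22 mm tall, at the far side. Origin: centre of its underside.

How it is judged:
By the outcome, as a careful person would: the job done as asked, in the order asked, and still so for the second after the job is handed in, while the arm keeps its last pose, push and grip.
It also fails if it takes over 50 s, if anything falls off the work surface, if the arm or the gripper's body presses on something with over 40 N, if the wrist force passes 120 N, or if a joint passes its speed limit or range.

## Working session

There is one attempt and no reset: what is moved stays moved. The work goes in short steps, Python scripts to look and compute and a tool call to move; the robot and the scene stay as the last step left them, time stands still between calls to the robot, and variables do not carry over. Pictures are saved under pics/ and viewed, at most 10 in all, crops included, and the job is handed in when it is done.

Besides the shell and the picture viewer there is one more tool, called after "Emit:" in YAML: its name, and indented under it one key for each argument. move_arm: Moves the arm, as the interface text tells. Its arguments: {"type":"object","properties":{"slide":{"type":"array"},"turn":{"type":"array"},"fingers":{"type":"array"},"grip_force":{"type":"number"}},"required":["slide","turn","fingers"]}

```bash
mkdir -p pics; cat > h.py <<'E'
import numpy as np, cv2
from station import manip
from scipy.spatial.transform import Rotation as Ro
def ray(s,px):
    u=cv2.undistortPoints(np.array([[px]],float),s["mtx"],s["D"])[0,0]
    d=s["R"].T@np.array([u[0],u[1],1.0]); c=-s["R"].T@s["t"]; return c,d
def at_z(s,px,z):
    c,d=ray(s,px); return c+d*(z-c[2])/d[2]
def at_depth(s,px):
    c,d=ray(s,px); return c+d*s["depth"][int(px[1]),int(px[0])]
def proj(s,X):
    return cv2.projectPoints(np.array([X],float),cv2.Rodrigues(s["R"])[0],s["t"],s["mtx"],s["D"])[0][0,0]
E
python3 - <<'E'
from h import *
np.set_printoptions(precision=4,suppress=True)
S={c:manip.snapshot(c) for c in("scene","top")}
cv2.imwrite("pics/a.png",S["scene"]["img"]);cv2.imwrite("pics/b.png",S["top"]["img"])
st=manip.state();print(st["ee_pos"],st["eef_rot"],st["time_s"],st["wrist_force"])
Z=dict(pinion_mid=.016,nest=.037,lens_grip=.147,lens_center=.120,stand=0,tube_mouth=.12,tray=0,eyeglass=0)
for c in S:
  for n,z in Z.items():
    for d in manip.tip_of(c,n)[:2]:
        print(c,n,round(d["conf"],2),np.array(d["at"]),at_z(S[c],d["at"],z))
E
```

```text
[0.1839 0.5971 0.2142] [ 0.1489  0.9889 -0.0004 -0.0001] 0.1 [ 0.8278  0.0572 -1.5826]
scene pinion_mid 0.61 [170.8 254.9] [ 0.5024 -0.3088  0.016 ]
scene nest 0.97 [313.2 207.4] [0.5104 0.0445 0.037 ]
scene lens_grip 0.61 [357.7 168.3] [0.5333 0.1387 0.147 ]
scene lens_center 0.74 [372.2 171.9] [0.5316 0.183  0.12  ]
scene stand 0.76 [313.4 216.9] [ 0.5079  0.0492 -0.    ]
scene stand 0.36 [123.2 330. ] [ 0.6426 -0.4499  0.    ]
scene tube_mouth 0.55 [382.5 172. ] [0.5414 0.2053 0.12  ]
scene tray 0.75 [381.6 173.9] [0.4352 0.2923 0.    ]
scene eyeglass 0.79 [270.4 243.9] [ 0.5474 -0.0839  0.    ]
top pinion_mid 0.61 [365. 242.] [ 0.4898 -0.3045  0.016 ]
top nest 0.77 [220.9 235.6] [0.5148 0.0455 0.037 ]
top nest 0.57 [388.  238.6] [ 0.4954 -0.3569  0.037 ]
top lens_grip 0.83 [173.9 227.3] [0.5293 0.1334 0.147 ]
top lens_center 0.84 [160.7 225.7] [0.5358 0.1699 0.12  ]
top lens_center 0.35 [222.3 238.2] [0.5042 0.0316 0.12  ]
top stand 0.56 [225.4 237.9] [0.5109 0.0392 0.    ]
top tube_mouth 0.61 [151.7 225. ] [0.538  0.1906 0.12  ]
top tray 0.76 [367. 250.] [ 0.4703 -0.3117  0.    ]
top eyeglass 0.69 [369.4 260.8] [ 0.4433 -0.3166  0.    ]
top eyeglass 0.59 [276.2 219.8] [ 0.5523 -0.0883  0.    ]
```

View pics/a.png

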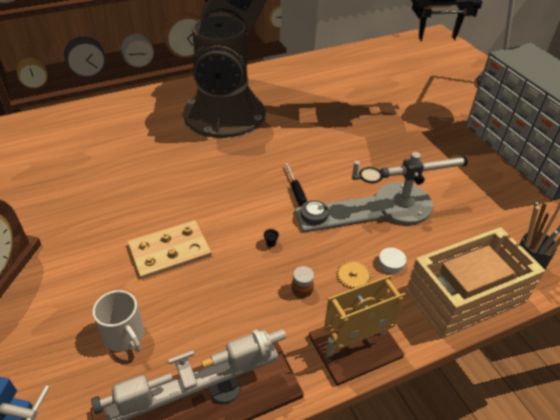

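View pics/b.png

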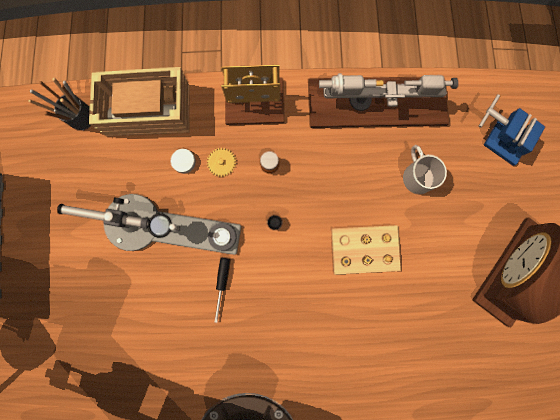

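The scene view shows the tray on the left (about 170,248), the stand with its nest at (314,210), and the lens at (370,174). In the top view, the tray's empty pocket is at (345,240), and what looks like the pinion is at the top middle, (366,240). I'll turn the tool to the stand's axes and set off.

Emit:
move_arm:
  slide:
    - [0,0,-0.3]
    - [0,0,-0.3]
    - [0,0,-0.3]
    - [0,0,-0.3]
    - [0,0,-0.3]
    - [0,0,-0.3]
    - [0,0,-0.3]
    - [0,0,-0.3]
    - [0,0,0]
  turn:
    - [0,0,1]
    - [0,0,1]
    - [0,0,1]
    - [0,0,1]
    - [0,0,1]
    - [0,0,1]
    - [0,0,1]
    - [0,0,1]
    - [0,0,0.25]
  fingers: [42,42,42,42,42,42,42,42,42]
  grip_force: 20

```text
time_s: 2.02
ee_pos: [0.184, 0.5975, 0.2874]
eef_rot: [0.765, 0.644, 0.001, -0.0]
wrist_force: [0.1, 0.3, 0.1]
gripper_width: 0.0398
grasp_force: 0.0
```

Emit:
move_arm:
  slide:
    - [-1,1,0]
    - [-1,1,0]
    - [-1,1,0]
    - [-1,1,0]
    - [-1,1,0]
    - [-1,1,0]
    - [-1,1,0]
    - [-1,1,0]
    - [-1,1,0]
    - [-1,1,0]
  turn:
    - [0,0,0]
    - [0,0,0]
    - [0,0,0]
    - [0,0,0]
    - [0,0,0]
    - [0,0,0]
    - [0,0,0]
    - [0,0,0]
    - [0,0,0]
    - [0,0,0]
  fingers: [42,42,42,42,42,42,42,42,42,42]

```text
time_s: 3.28
ee_pos: [0.4303, 0.2502, 0.2868]
eef_rot: [0.764, 0.645, 0.0, 0.0]
wrist_force: [0.3, 1.4, 0.5]
gripper_width: 0.04
grasp_force: 0.0
```

Emit:
move_arm:
  slide:
    - [-1,0.5,0]
    - [-1,0.5,0]
    - [-1,0.5,0]
    - [-1,0.5,0]
    - [-1,0.5,0]
    - [0,0,0]
  turn:
    - [0,0,0]
    - [0,0,0]
    - [0,0,0]
    - [0,0,0]
    - [0,0,0]
    - [0,0,0]
  fingers: [42,42,42,42,42,42]

```text
time_s: 4.03
ee_pos: [0.4789, 0.0896, 0.2866]
eef_rot: [0.765, 0.644, 0.0, 0.0]
wrist_force: [-0.6, 0.3, -0.1]
gripper_width: 0.0402
grasp_force: 0.0
```

```bash
python3 - <<'E'
from h import *
np.set_printoptions(precision=4,suppress=True)
s=manip.snapshot("wrist"); np.savez("w1.npz",**s)
cv2.imwrite("pics/c.png",s["img"])
st=manip.state();print(st["ee_pos"],st["eef_rot"],st["time_s"],st["gripper_width"])
Z=dict(nest=.037,lens_grip=.147,lens_center=.120,tube_mouth=.12)
for n,z in Z.items():
    for d in manip.tip_of("wrist",n)[:2]:
        print(n,round(d["conf"],2),np.array(d["at"]),at_z(s,d["at"],z),at_depth(s,d["at"]))
E
```

```text
[0.4785 0.0905 0.2866] [ 0.7645  0.6446  0.     -0.0001] 4.075 0.039881353623286084
nest 0.82 [312.3 209.1] [0.5136 0.0396 0.037 ] [0.5137 0.0394 0.0364]
lens_grip 0.57 [328.2 142.8] [0.5324 0.1336 0.147 ] [0.5302 0.1351 0.1641]
lens_center 0.63 [328.8 100.6] [0.5423 0.1727 0.12  ] [0.5418 0.1726 0.1233]
tube_mouth 0.72 [322.   72.2] [0.5393 0.2005 0.12  ] [0.5391 0.2002 0.122 ]
```

Emit:
move_arm:
  slide:
    - [-1,0.1,0]
    - [-1,0.1,0]
    - [-1,0.1,0]
    - [-1,0.1,0]
    - [-1,0.1,0]
    - [-1,0.1,0]
    - [-1,0.1,0]
    - [-1,0.1,0.3]
    - [-1,0.1,0.3]
    - [-1,0.1,0.3]
  turn:
    - [0,0,0]
    - [0,0,0]
    - [0,0,0]
    - [0,0,0]
    - [0,0,0]
    - [0,0,0]
    - [0,0,0]
    - [0,0,0]
    - [0,0,0]
    - [0,0,0]
  fingers: [42,42,42,42,42,42,42,42,42,42]

```text
time_s: 5.52
ee_pos: [0.4581, -0.21, 0.2594]
eef_rot: [0.764, 0.646, 0.0, 0.0]
wrist_force: [0.1, 0.1, 0.1]
gripper_width: 0.0403
grasp_force: 0.0
```

Emit:
move_arm:
  slide:
    - [-1,0.1,0.5]
    - [-1,0.1,0.5]
    - [0,0,0]
  turn:
    - [0,0,0]
    - [0,0,0]
    - [0,0,0]
  fingers: [42,42,42]

```text
time_s: 5.9
ee_pos: [0.4537, -0.2704, 0.2285]
eef_rot: [0.764, 0.645, -0.0, -0.001]
wrist_force: [0.3, -0.1, -0.2]
gripper_width: 0.0404
grasp_force: 0.0
```

```bash
python3 - <<'E'
from h import *
np.set_printoptions(precision=4,suppress=True)
s=manip.snapshot("wrist"); np.savez("w2.npz",**s)
cv2.imwrite("pics/d.png",cv2.resize(s["img"],(800,600),interpolation=cv2.INTER_CUBIC))
st=manip.state();print(st["ee_pos"],st["eef_rot"],st["time_s"],st["gripper_width"])
R=Ro.from_quat(st["eef_rot"]).as_matrix()
for n in("pinion_mid","bush_mid","collet_mid","nut_mid","finial_mid"):
    for d in manip.tip_of("wrist",n)[:2]:
        X=at_z(s,d["at"],.016)
        print(n,round(d["conf"],2),np.array(d["at"]),X,"units",R.T@(X-st["ee_pos"])/.03)
E
```

```text
[ 0.4539 -0.2696  0.2292] [ 0.7641  0.6452 -0.     -0.0006] 5.95 0.03997213857447346
pinion_mid 0.65 [318.6 202.6] [ 0.495  -0.3024  0.016 ] units [-0.8526  1.5428  7.104 ]
bush_mid 0.56 [271.8 169.4] [ 0.4454 -0.2522  0.016 ] units [ 0.5191 -0.3695  7.107 ]
collet_mid 0.44 [328.7 245.1] [ 0.5    -0.3602  0.016 ] units [-2.7227  2.0292  7.1021]
nut_mid 0.45 [280.7 210.6] [ 0.4472 -0.3046  0.016 ] units [-1.1931 -0.016   7.1053]
finial_mid 0.46 [286.9 252.8] [ 0.4455 -0.3616  0.016 ] units [-3.0741  0.2471  7.1036]
```

View pics/d.png

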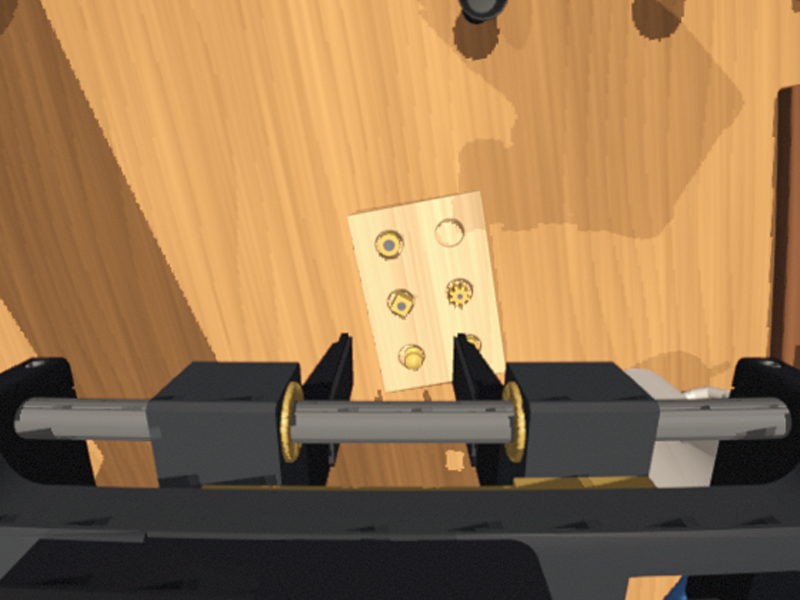

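The wrist view shows the pinion, a toothed gear, at about (459,293) in the right middle pocket. The nut is to its left at (400,304), the empty pocket at (449,232), and the bush at (389,244). This agrees with the detection. I'll go above it and look again.

Emit:
move_arm:
  slide:
    - [-0.3,0.5,0.7]
    - [-0.3,0.5,0.8]
    - [-0.3,0.5,0.9]
    - [0,0.1,0.9]
    - [0,0,0.9]
    - [0,0,0]
  turn:
    - [0,0,0]
    - [0,0,0]
    - [0,0,0]
    - [0,0,0]
    - [0,0,0]
    - [0,0,0]
  fingers: [42,42,42,42,42,42]

```text
time_s: 6.95
ee_pos: [0.4963, -0.3037, 0.1025]
eef_rot: [0.764, 0.646, -0.0, -0.001]
wrist_force: [-0.5, -0.6, 1.2]
gripper_width: 0.0401
grasp_force: 0.0
```

```bash
python3 - <<'E'
from h import *
np.set_printoptions(precision=4,suppress=True)
s=manip.snapshot("wrist"); np.savez("w3.npz",**s)
st=manip.state();print(st["ee_pos"],st["time_s"],st["gripper_width"])
im=s["img"].copy()
R=Ro.from_quat(st["eef_rot"]).as_matrix()
for d in manip.tip_of("wrist","pinion_mid")[:2]:
        X=at_z(s,d["at"],.016); cv2.circle(im,tuple(int(v) for v in d["at"]),3,(0,0,255),1)
        print(round(d["conf"],2),np.array(d["at"]),X,"units",R.T@(X-st["ee_pos"])/.03)
p=proj(s,[*st["ee_pos"][:2],.026]);cv2.circle(im,tuple(int(v) for v in p),3,(255,0,0),1)
cv2.imwrite("pics/e.png",cv2.resize(im[100:380,100:460],(720,560),interpolation=cv2.INTER_CUBIC))
E
```

```text
[ 0.4968 -0.3041  0.1038] 7.0 0.039684098742436405
0.91 [282.3 212.2] [ 0.4972 -0.3047  0.016 ] units [-0.0174  0.0203  2.926 ]
```

View pics/e.png

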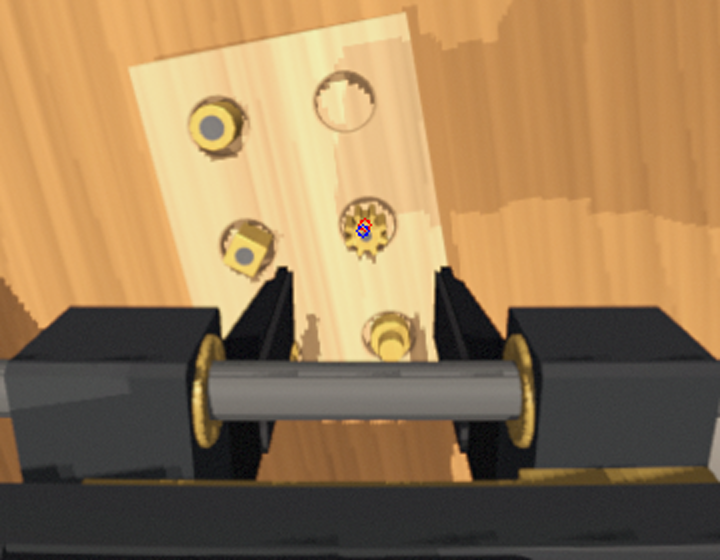

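The pinion's top is at about (365,234), on the projected tool axis at (363,230). I'll descend and grip.

Emit:
move_arm:
  slide:
    - [0,0,0.8]
    - [0,0,0.8]
    - [0,0,0.7]
    - [0,0,0.4]
    - [0,0,0.17]
    - [0,0,0]
    - [0,0,0]
    - [0,0,0]
    - [0,0,0]
    - [0,0,0]
  turn:
    - [0,0,0]
    - [0,0,0]
    - [0,0,0]
    - [0,0,0]
    - [0,0,0]
    - [0,0,0]
    - [0,0,0]
    - [0,0,0]
    - [0,0,0]
    - [0,0,0]
  fingers: [42,42,42,42,42,42,10,10,10,10]
  grip_force: 20

```text
time_s: 8.3
ee_pos: [0.4968, -0.3047, 0.0178]
eef_rot: [0.764, 0.645, 0.0, 0.0]
wrist_force: [-0.3, -0.1, 3.4]
gripper_width: 0.0168
grasp_force: 20.0
```

Emit:
move_arm:
  slide:
    - [0,0,-0.3]
    - [0,0,-0.7]
    - [0,0,-1]
    - [0,0,-1]
    - [0,0,-1]
    - [0,0,0]
  turn:
    - [0,0,0]
    - [0,0,0]
    - [0,0,0]
    - [0,0,0]
    - [0,0,0]
    - [0,0,0]
  fingers: [10,10,10,10,10,10]

```text
time_s: 9.05
ee_pos: [0.4973, -0.3051, 0.1398]
eef_rot: [0.764, 0.645, 0.0, 0.002]
wrist_force: [1.0, 0.2, -0.5]
gripper_width: 0.0173
grasp_force: 20.0
```

```bash
python3 - <<'E'
from h import *
np.set_printoptions(precision=4,suppress=True)
s=manip.snapshot("wrist")
st=manip.state();print(st["ee_pos"],st["time_s"],st["gripper_width"],st["wrist_force"])
cv2.imwrite("pics/f.png",cv2.resize(s["img"][100:380,100:460],(720,560),interpolation=cv2.INTER_CUBIC))
R=Ro.from_quat(st["eef_rot"]).as_matrix()
for d in manip.tip_of("wrist","pinion_mid")[:2]: print(d["conf"],d["at"])
print("mid expected px",proj(s,st["ee_pos"]))
N=np.array([.5137,.0395,.049]);print(R.T@(N-st["ee_pos"])/.03)
E
```

```text
[ 0.4968 -0.3046  0.1383] 9.1 0.017391670298852954 [-0.3316 -0.8662 -0.8171]
0.61 [283.8, 252.2]
mid expected px [279.2918 250.6311]
[11.4066 -1.3635  2.9661]
```

View pics/f.png

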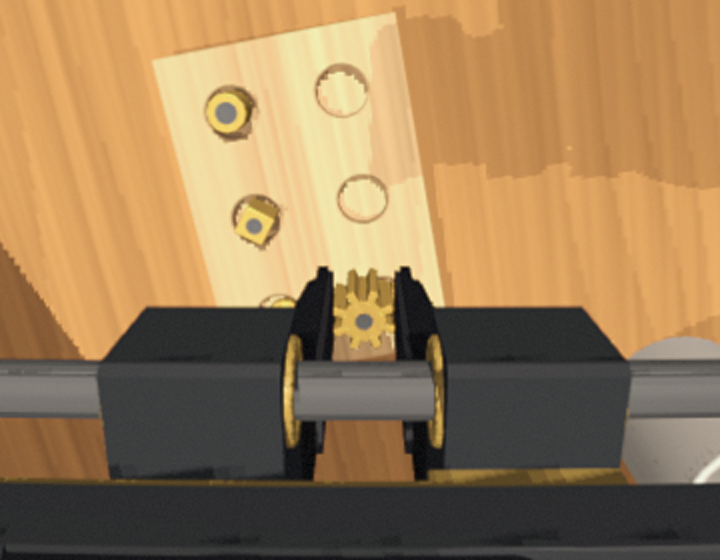

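The picture shows the pinion held upright between the fingers at (363,315), its pocket empty, and the neighbours untouched. I'll carry it towards the nest.

Emit:
move_arm:
  slide:
    - [1,-0.1,0]
    - [1,-0.1,0]
    - [1,-0.1,0]
    - [1,-0.1,0]
    - [1,-0.1,0]
    - [1,-0.2,0]
    - [1,-0.2,0]
    - [1,-0.2,0]
    - [1,-0.2,0.3]
    - [1,-0.1,0.3]
  turn:
    - [0,0,0]
    - [0,0,0]
    - [0,0,0]
    - [0,0,0]
    - [0,0,0]
    - [0,0,0]
    - [0,0,0]
    - [0,0,0]
    - [0,0,0]
    - [0,0,0]
  fingers: [10,10,10,10,10,10,10,10,10,10]

```text
time_s: 10.4
ee_pos: [0.5046, -0.0007, 0.1182]
eef_rot: [0.764, 0.645, -0.001, -0.001]
wrist_force: [1.0, 0.9, -0.3]
gripper_width: 0.0169
grasp_force: 20.0
```

Emit:
move_arm:
  slide:
    - [0.9,0,0.4]
    - [0.5,0,0.4]
    - [0,0,0]
  turn:
    - [0,0,0]
    - [0,0,0]
    - [0,0,0]
  fingers: [10,10,10]

```text
time_s: 10.78
ee_pos: [0.5118, 0.0401, 0.0942]
eef_rot: [0.763, 0.646, -0.001, -0.001]
wrist_force: [0.0, -0.8, -0.4]
gripper_width: 0.017
grasp_force: 20.0
```

```bash
python3 - <<'E'
from h import *
np.set_printoptions(precision=4,suppress=True)
s=manip.snapshot("wrist"); np.savez("w4.npz",**s); t=manip.snapshot("top"); c=manip.snapshot("scene")
st=manip.state();print(st["ee_pos"],st["time_s"],st["gripper_width"],st["wrist_force"])
R=Ro.from_quat(st["eef_rot"]).as_matrix()
print("cam in tool",R.T@(-s["R"].T@s["t"]-st["ee_pos"]))
for n,z in dict(nest=.037,lens_grip=.147,lens_center=.12,tube_mouth=.12,pinion_mid=st["ee_pos"][2]).items():
  for nm,q in(("wrist",s),("scene",c),("top",t)):
    for d in manip.tip_of(nm,n)[:1]:
      X=at_z(q,d["at"],z); print(nm,n,round(d["conf"],2),np.array(d["at"]),X,R.T@(X-st["ee_pos"])/.03)
im=s["img"].copy()
p=proj(s,[*st["ee_pos"][:2],.037]);cv2.circle(im,tuple(int(v) for v in p),3,(255,0,0),1)
cv2.imwrite("pics/g.png",cv2.resize(im,(800,600),interpolation=cv2.INTER_CUBIC))
E
```

```text
[0.5124 0.0389 0.0956] 10.925 0.01717726778910809 [ 0.3508 -0.0637  0.4608]
cam in tool [ 0.0733  0.0001 -0.1678]
wrist nest 0.86 [281.7 215.7] [0.5132 0.0446 0.037 ] [ 0.1909 -0.0052  1.9523]
scene nest 0.75 [312. 206.] [0.505 0.044 0.037] [ 0.1256 -0.2711  1.9524]
wrist lens_grip 0.92 [287.7  53.7] [0.5303 0.1328 0.147 ] [ 3.1845  0.0627 -1.7144]
scene lens_grip 0.98 [359.4 172.2] [0.5466 0.1353 0.147 ] [ 3.357   0.5873 -1.7145]
scene lens_center 0.76 [369.7 174.1] [0.5361 0.1734 0.12  ] [ 4.5524  0.0273 -0.8144]
top lens_center 0.62 [159.1 223.8] [0.5402 0.1736 0.12  ] [ 4.5806  0.1618 -0.8144]
scene tube_mouth 0.83 [382.6 173.3] [0.5455 0.203  0.12  ] [ 5.5755  0.1699 -0.8144]
top tube_mouth 0.66 [149.7 223.4] [0.5417 0.1951 0.12  ] [ 5.2976  0.0906 -0.8144]
wrist pinion_mid 0.68 [283.  253.4] [0.5132 0.0397 0.0956] [ 0.0309  0.0225 -0.    ]
scene pinion_mid 0.44 [304.7 285.3] [ 0.7494 -0.1004  0.0956] [-3.2522  8.5685 -0.0011]
```

View pics/g.png

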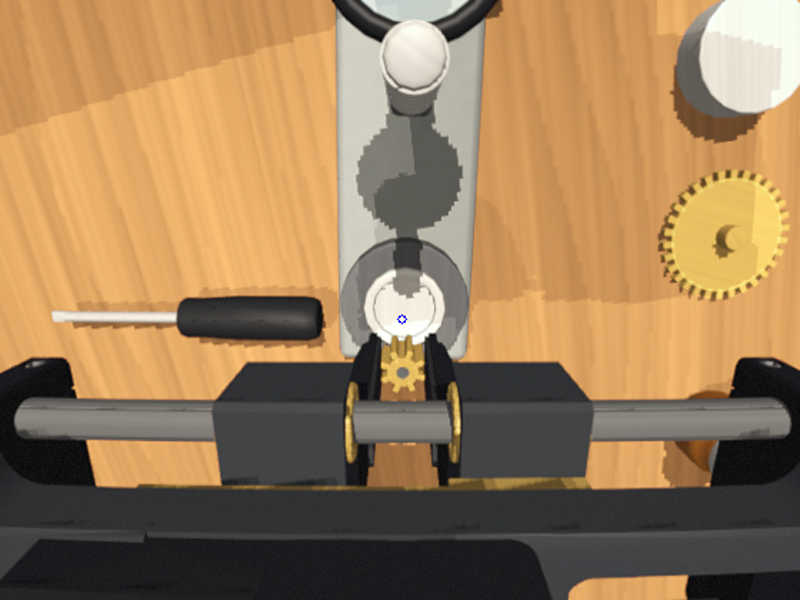

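The nest dish is centred at about (405,307). The tool axis projects to (402,319), so I need roughly 6 mm along +x, which agrees with the network. I'll correct and lower.

Emit:
move_arm:
  slide:
    - [0.19,0.03,0]
    - [0,0,0.6]
    - [0,0,0.5]
    - [0,0,0.3]
    - [0,0,0.1]
    - [0,0,0]
  turn:
    - [0,0,0]
    - [0,0,0]
    - [0,0,0]
    - [0,0,0]
    - [0,0,0]
    - [0,0,0]
  fingers: [10,10,10,10,10,10]

```text
time_s: 12.42
ee_pos: [0.5143, 0.0451, 0.0505]
eef_rot: [0.764, 0.645, 0.0, -0.0]
wrist_force: [-0.9, 0.6, -0.5]
gripper_width: 0.0173
grasp_force: 20.0
```

Emit:
move_arm:
  slide:
    - [0,0,0.05]
    - [0,0,0.03]
    - [0,0,0]
  turn:
    - [0,0,0]
    - [0,0,0]
    - [0,0,0]
  fingers: [10,10,10]

```text
time_s: 12.8
ee_pos: [0.5144, 0.0451, 0.0487]
eef_rot: [0.764, 0.645, 0.0, 0.0]
wrist_force: [-1.8, -0.5, 6.0]
gripper_width: 0.017
grasp_force: 20.0
```

Emit:
move_arm:
  slide:
    - [0,0,0]
    - [0,0,0]
    - [0,0,0]
    - [0,0,-0.5]
    - [0,0,-1]
    - [0,0,-1]
    - [0,0,-1]
    - [0,0,-1]
    - [0,0,-0.8]
    - [0,0,0]
  turn:
    - [0,0,0]
    - [0,0,0]
    - [0,0,0]
    - [0,0,0]
    - [0,0,0]
    - [0,0,0]
    - [0,0,0]
    - [0,0,0]
    - [0,0,0]
    - [0,0,0]
  fingers: [40,40,40,40,40,40,40,40,40,40]

```text
time_s: 14.05
ee_pos: [0.5147, 0.0451, 0.2093]
eef_rot: [0.764, 0.645, 0.001, 0.001]
wrist_force: [0.1, 0.6, 0.3]
gripper_width: 0.038
grasp_force: 0.0
```

```bash
python3 - <<'E'
from h import *
np.set_printoptions(precision=4,suppress=True)
s=manip.snapshot("wrist"); np.savez("w5.npz",**s)
st=manip.state();print(st["ee_pos"],st["time_s"],st["gripper_width"],st["wrist_force"])
R=Ro.from_quat(st["eef_rot"]).as_matrix()
for n,z in dict(nest=.037,pinion_mid=.047,lens_grip=.147,lens_center=.12,tube_mouth=.12).items():
    for d in manip.tip_of("wrist",n)[:1]:
      X=at_z(s,d["at"],z); print(n,round(d["conf"],2),np.array(d["at"]),X,R.T@(X-st["ee_pos"])/.03)
cv2.imwrite("pics/i.png",cv2.resize(s["img"],(800,600),interpolation=cv2.INTER_CUBIC))
E
```

```text
[0.5142 0.0451 0.2079] 14.1 0.03800942964411196 [-0.3855  0.1088 -0.511 ]
nest 0.7 [281.9 182.7] [0.5178 0.0525 0.037 ] [0.2623 0.0692 5.6975]
pinion_mid 0.78 [281.1 189.5] [0.516  0.0473 0.047 ] [0.0814 0.0396 5.3641]
lens_center 0.84 [281.8  44.2] [0.5375 0.1715 0.12  ] [4.2826 0.0563 2.9321]
tube_mouth 0.91 [281.6   0. ] [0.5423 0.2011 0.12  ] [5.2833 0.0516 2.9324]
```

View pics/i.png

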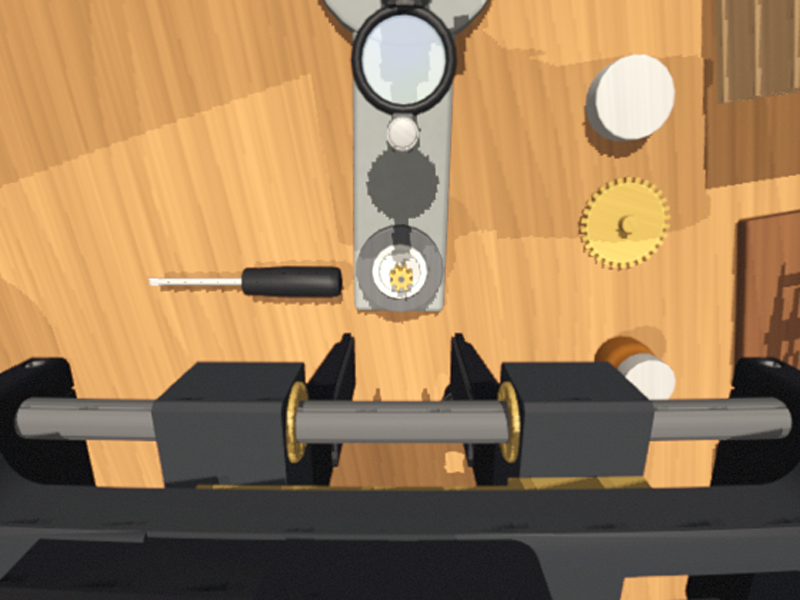

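The pinion stands in the nest dish, its top at (401,278) and the dish centred near (400,272). The lens grip's top is at (403,132). I'll check the seating by depth and locate the grip.

```bash
python3 - <<'E'
from h import *
np.set_printoptions(precision=4,suppress=True)
s=dict(np.load("w5.npz")); st=manip.state()
R=Ro.from_quat(st["eef_rot"]).as_matrix(); T=st["ee_pos"]
g=[]
v,u=np.mgrid[150:215,245:317]
pts=np.array([at_depth(s,(a,b)) for a,b in zip(u.ravel(),v.ravel())]); L=(pts-T)@R
def rep(n,m): print(n,m.sum(),"z",np.median(pts[m,2]),"tool xy mm mid-range",(np.percentile(L[m,:2],2,0)+np.percentile(L[m,:2],98,0))*500,"span",np.ptp(np.percentile(L[m,:2],[2,98],axis=0),axis=0)*1e3)
z=pts[:,2]
rep("pinion top",(z>.0525)&(z<.062)); rep("rim+floor",(z>.034)&(z<.045)); rep("stage>.025",(z>.025)&(z<.045))
v,u=np.mgrid[75:112,262:305]
pts=np.array([at_depth(s,(a,b)) for a,b in zip(u.ravel(),v.ravel())]); L=(pts-T)@R; z=pts[:,2]
rep("grip top",(z>.155)&(z<.175))
X=at_z(s,(282,92.4),.166); print(R.T@(X-T)*1e3)
E
```

```text
pinion top 175 z 0.05597832979218542 tool xy mm mid-range [-1.3205  1.3356] span [15.3922 15.5407]
rim+floor 1116 z 0.03695353360868772 tool xy mm mid-range [ 2.313  -0.2995] span [49.3433 50.6943]
stage>.025 2600 z 0.03365830094401462 tool xy mm mid-range [2.0213 0.3325] span [58.3902 60.4669]
grip top 381 z 0.16488080199931546 tool xy mm mid-range [90.0169  1.7594] span [12.2019 12.2017]
[90.2828  2.0638 40.3054]
```

Seating is good: the pinion top is at z = 0.056 and the dish floor at 0.037. The grip is 90 mm along +x and about 2 mm along +y. I'll go there, descend and grip.

Emit:
move_arm:
  slide:
    - [1,0.02,0]
    - [1,0.02,0]
    - [1,0.02,0]
    - [0,0,0.8]
    - [0,0,0.8]
    - [0,0,0.6]
    - [0,0,0.35]
    - [0,0,0]
    - [0,0,0]
    - [0,0,0]
  turn:
    - [0,0,0]
    - [0,0,0]
    - [0,0,0]
    - [0,0,0]
    - [0,0,0]
    - [0,0,0]
    - [0,0,0]
    - [0,0,0]
    - [0,0,0]
    - [0,0,0]
  fingers: [40,40,40,40,40,40,40,40,10,10]
  grip_force: 40

```text
time_s: 15.6
ee_pos: [0.5313, 0.1335, 0.1313]
eef_rot: [0.764, 0.645, 0.0, 0.0]
wrist_force: [0.2, -0.4, 0.2]
gripper_width: 0.0233
grasp_force: 0.0
```

Emit:
move_arm:
  slide:
    - [0,0,0]
    - [0,0,0]
    - [0,0,0]
  turn:
    - [0,0,0]
    - [0,0,0]
    - [0,0,0]
  fingers: [5,5,5]

```text
time_s: 15.98
ee_pos: [0.5301, 0.1337, 0.131]
eef_rot: [0.764, 0.645, -0.001, -0.001]
wrist_force: [-5.2, 1.0, 4.2]
gripper_width: 0.0124
grasp_force: 40.0
```

Emit:
move_arm:
  slide:
    - [-0.2,-0.02,0]
    - [-0.4,-0.01,0]
    - [-0.5,-0.01,0]
    - [-0.5,-0.01,0]
    - [-0.4,0,0]
    - [0,0,0]
  turn:
    - [0,0,0]
    - [0,0,0]
    - [0,0,0]
    - [0,0,0]
    - [0,0,0]
    - [0,0,0]
  fingers: [5,5,5,5,5,5]

```text
time_s: 16.73
ee_pos: [0.5189, 0.0744, 0.131]
eef_rot: [0.764, 0.645, -0.0, -0.001]
wrist_force: [-4.0, 5.3, 4.0]
gripper_width: 0.0122
grasp_force: 40.0
```

```bash
python3 - <<'E'
from h import *
st=manip.state()
R=Ro.from_quat(st["eef_rot"]).as_matrix()
print(st["ee_pos"],"force tool",R.T@st["wrist_force"],"moved",R.T@(st["ee_pos"]-np.array([.5301,.1337,.131]))*1e3)
E
```

```text
[0.51886727 0.07437284 0.13097327] force tool [ 4.52945393 -4.85215854 -3.97516214] moved [-6.03712359e+01 -1.09560940e+00 -1.16336662e-02]
```

Emit:
move_arm:
  slide:
    - [-0.4,-0.02,0]
    - [-0.5,-0.02,0]
    - [-0.5,-0.02,0]
    - [-0.5,-0.01,0]
    - [-0.35,0,0]
    - [0,0,0]
  turn:
    - [0,0,0]
    - [0,0,0]
    - [0,0,0]
    - [0,0,0]
    - [0,0,0]
    - [0,0,0]
  fingers: [5,5,5,5,5,5]

```text
time_s: 17.48
ee_pos: [0.5063, 0.0084, 0.131]
eef_rot: [0.764, 0.645, 0.001, -0.0]
wrist_force: [1.0, 7.1, 2.3]
gripper_width: 0.0124
grasp_force: 40.0
```

```bash
python3 - <<'E'
from h import *
np.set_printoptions(precision=4,suppress=True)
S={c:manip.snapshot(c) for c in("wrist","scene","top")}; s=S["wrist"]; np.savez("w6.npz",**s)
st=manip.state();print(st["ee_pos"],st["time_s"])
R=Ro.from_quat(st["eef_rot"]).as_matrix()
print("force tool",R.T@st["wrist_force"],"moved",R.T@(st["ee_pos"]-np.array([.5301,.1337,.131]))*1e3)
for c in S:
  for n,z in dict(lens_center=.12,tube_mouth=.12,nest=.037).items():
    for d in manip.tip_of(c,n)[:1]:
      X=at_z(S[c],d["at"],z); print(c,n,round(d["conf"],2),np.array(d["at"]),X,R.T@(X-st["ee_pos"])*1e3)
cv2.imwrite("pics/j.png",cv2.resize(s["img"],(800,600),interpolation=cv2.INTER_CUBIC))
E
```

```text
[0.5064 0.0088 0.131 ] 17.625
force tool [ 7.3062 -1.2246 -1.1099] moved [-127.0823   -2.4279   -0.1247]
wrist lens_center 0.72 [285.4 180.5] [0.5158 0.0468 0.12  ] [38.9759  2.8919 11.0224]
scene lens_center 0.74 [318.  178.5] [0.5027 0.0545 0.12  ] [ 44.3978 -11.2796  11.0176]
scene tube_mouth 0.8 [380.  173.6] [0.544  0.1967 0.12  ] [191.5399   5.5423  11.2022]
scene nest 0.92 [316.1 207.4] [0.5132 0.0509 0.037 ] [42.5347 -0.453  94.024 ]
top tube_mouth 0.75 [149.5 224.9] [0.5383 0.1956 0.12  ] [189.4879   0.1673  11.1956]
```

View pics/j.png

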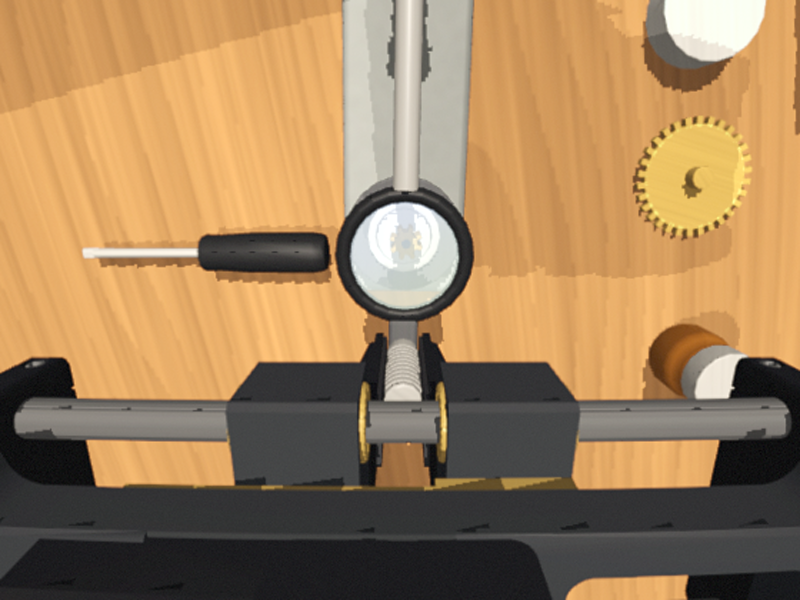

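The wrist view shows the lens at (404,252) with the pinion seen through it, and the rod pulled straight. Travel is 127 mm, so I need 3 mm more.

Emit:
move_arm:
  slide:
    - [-0.1,0,0]
    - [0,0,0]
    - [0,0,0]
    - [0,0,0]
  turn:
    - [0,0,0]
    - [0,0,0]
    - [0,0,0]
    - [0,0,0]
  fingers: [5,5,5,5]

```text
time_s: 18.58
ee_pos: [0.5058, 0.006, 0.131]
eef_rot: [0.764, 0.645, 0.001, -0.0]
wrist_force: [0.0, 7.1, 1.7]
gripper_width: 0.0125
grasp_force: 40.0
```

```bash
python3 - <<'E'
from h import *
np.set_printoptions(precision=4,suppress=True)
P=[];F=[];L=[]
for i in range(6):
    s=manip.snapshot("wrist"); st=manip.state(); P.append(st["ee_pos"]);F.append(st["wrist_force"])
    R=Ro.from_quat(st["eef_rot"]).as_matrix()
T=np.mean(P,0);print(T,st["time_s"],st["gripper_width"],"force",R.T@np.mean(F,0),"moved",R.T@(T-np.array([.5301,.1337,.131]))*1e3)
for d in manip.tip_of("wrist","lens_center")[:1]: X=at_z(s,d["at"],.12);print(d["conf"],X,R.T@(X-T)*1e3)
# lens frame (black ring) centre from picture
m=(s["img"].max(2)<60).astype(np.uint8); m[222:]=0; m[:,:225]=0; m[:,340:]=0
v,u=np.nonzero(m); (c,_,_)=cv2.fitEllipse(cv2.convexHull(np.c_[u,v].astype(np.int32)))if len(u)>50 else((0,0),0,0)
X=at_z(s,c,.1245);print("ring",c,X,R.T@(X-T)*1e3)
c=manip.snapshot("scene")["img"][150:215,295:420]
cv2.imwrite("pics/k.png",cv2.resize(c,(800,416),interpolation=cv2.INTER_CUBIC))
E
```

```text
[0.5059 0.006  0.131 ] 18.875 0.012438828445965713 force [ 7.1427 -0.7341 -1.9766] moved [-129.9302   -2.5257   -0.1265]
0.57 [0.5154 0.0446 0.12  ] [39.5719  2.9552 11.0221]
ring (278.74615478515625, 176.8054962158203) [0.5121 0.0479 0.1245] [42.357  -0.8638  6.523 ]
```

View pics/k.png

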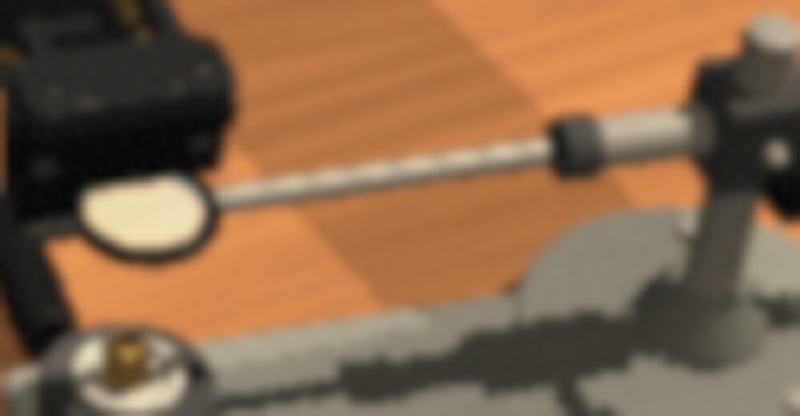

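The scene view shows the rod drawn out to the collar at (575,145), the lens over the stage, and the pinion upright in the nest at (125,360). The black ring is too small to make out separately. TCP travel is 129.9 mm, the spring force is 7.1 N, and the lens centre agrees with the nest, so I'll hand in.

```bash
python3 -c "
from station import manip
print(manip.close_job())"
```

```text
the job is handed in; nothing more can be done
None
```

I handed the job in at about 19 s: the pinion stands upright in the nest, about 3.5 mm off centre, and the gripper is holding the lens over it at 129.9 mm of measured arm travel; I could not make out the length-mark ring in the pictures, so that figure is from arm travel, backed by the spring force (7.1 N) and the lens-to-nest position.

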